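# Pot up the seedlings on their saucers and start the mist

## Task

Stand every potted seedling upright in the saucer of its own shape and size, its foot flat inside the lip (there may be saucers to spare). Once all are standing, set the mist controller: slide its clear splash cover open, press the keys fully down one at a time - first the bar key, then the square key, then the round key, and the bar key once more to start it - and slide the cover fully shut over them again. Leave the brush, the jar, the labels and the spatula where they are; every pot must still be standing in its saucer when you finish.

Things in the scene. Friction and masses are not known exactly. Their poses are not given: they have to be found in the camera images.
- pot_round_small: terracotta seedling pot, round, 48 mm tall, straight rim band 40 mm in diameter over the top 18 mm, tapering below it to a 32 mm foot; solid up to its rim (firm fibre plug), leaves in the middle reach 10 mm higher. Origin: centre of its underside; z up along the pot. Upright on the bench at the start; may be absent (None). 50 to 200 g
- pot_round_large: terracotta seedling pot, round, 60 mm tall, straight rim band 60 mm in diameter over the top 18 mm, tapering below it to a 46 mm foot; solid up to its rim (firm fibre plug), leaves in the middle reach 10 mm higher. Origin: centre of its underside; z up along the pot. Upright on the bench at the start; may be absent (None). 50 to 200 g
- pot_square_small: terracotta seedling pot, square, 48 mm tall, rim band 40 x 40 mm over the top 18 mm, straight 30 x 30 mm body below; sides parallel to its x and y; solid up to its rim (firm fibre plug), leaves in the middle reach 10 mm higher. Origin: centre of its underside; z up along the pot. Upright on the bench at the start; may be absent (None). 50 to 200 g
- pot_square_large: terracotta seedling pot, square, 60 mm tall, rim band 56 x 56 mm over the top 18 mm, straight 46 x 46 mm body below; sides parallel to its x and y; solid up to its rim (firm fibre plug), leaves in the middle reach 10 mm higher. Origin: centre of its underside; z up along the pot. Upright on the bench at the start; may be absent (None). 50 to 200 g
- pot_oblong: terracotta seedling pot, oblong with two seedlings, 48 mm tall, rim band 76 mm (x) by 40 mm (y) over the top 18 mm, straight 66 x 30 mm body below; solid up to its rim (firm fibre plug), leaves in the middle reach 10 mm higher. Origin: centre of its underside; z up along the pot. Upright on the bench at the start; may be absent (None). 50 to 200 g
- saucer_round_small: black plastic saucer, round, 48 mm across outside, 42 mm inside the lip; floor 4 mm thick, lip 10 mm high; its pot's foot goes inside the lip with 5 mm to spare all round, the pot's origin then 4 mm above the saucer's. Origin: centre of its underside; z up. Loose, 80 g; always there, even if its pot is absent
- saucer_round_large: black plastic saucer, round, 62 mm across outside, 56 mm inside the lip; floor 4 mm thick, lip 10 mm high; its pot's foot goes inside the lip with 5 mm to spare all round, the pot's origin then 4 mm above the saucer's. Origin: centre of its underside; z up. Loose, 80 g; always there, even if its pot is absent
- saucer_square_small: black plastic saucer, square, 46 x 46 mm outside, 40 x 40 mm inside the lip, sides parallel to its x and y; floor 4 mm thick, lip 10 mm high; its pot's foot goes inside the lip with 5 mm to spare all round, the pot's origin then 4 mm above the saucer's. Origin: centre of its underside; z up. Loose, 80 g; always there, even if its pot is absent
- saucer_square_large: black plastic saucer, square, 62 x 62 mm outside, 56 x 56 mm inside the lip, sides parallel to its x and y; floor 4 mm thick, lip 10 mm high; its pot's foot goes inside the lip with 5 mm to spare all round, the pot's origin then 4 mm above the saucer's. Origin: centre of its underside; z up. Loose, 80 g; always there, even if its pot is absent
- saucer_oblong: black plastic saucer, oblong, 82 mm (x) by 46 mm (y) outside, 76 x 40 mm inside the lip; floor 4 mm thick, lip 10 mm high; its pot's foot goes inside the lip with 5 mm to spare all round, the pot's origin then 4 mm above the saucer's. Origin: centre of its underside; z up. Loose, 80 g; always there, even if its pot is absent
- controller: mist controller, a grey box fixed to the bench at the robot's left, 165 (its x) by 220 (its y) by 36 mm tall; aluminium rails 7 mm wide, 58 mm high, along its x ends (x = +-79 mm). Three white keys in a row along its x, 48 mm apart, at y = -50 mm, in any order. Origin: centre of its underside; z up
- cover (a joint): clear plastic splash cover that slides along the controller's y on the rails: 0 = shut over the keys (end stop), 0.10 m = fully open over the other half (end stop); shut or slightly open at the start. It stays where it is left; about 2 N moves it. A plate 94 mm long in y, its underside 58 mm and its top 64 mm above the bench
- cover_grip (a point): centre of the top of the cover's upright white grip fin, 90 mm above the bench; the fin is 50 mm long (controller's x), 14 mm thick (controller's y) and 26 mm high, in the middle of the cover. Axes as the controller's
- key_bar (a joint): narrow bar key, cap 11 x 36 mm (long along the controller's y): how far it is pressed, 0 = up, 0.006 m = fully down. A spring key: 1.5 N starts it, 5 N holds it fully down, and it comes up by itself
- key_bar_top (a point): centre of the top of the narrow bar key's cap, 54 mm above the bench when up; moves down with the key
- key_square (a joint): square key, cap 26 x 26 mm: how far it is pressed, 0 = up, 0.006 m = fully down. A spring key: 1.5 N starts it, 5 N holds it fully down, and it comes up by itself
- key_square_top (a point): centre of the top of the square key's cap, 54 mm above the bench when up; moves down with the key
- key_round (a joint): round key, cap 28 mm in diameter: how far it is pressed, 0 = up, 0.006 m = fully down. A spring key: 1.5 N starts it, 5 N holds it fully down, and it comes up by itself
- key_round_top (a point): centre of the top of the round key's cap, 54 mm above the bench when up; moves down with the key
- brush: not part of the job, to be left where it is: hand brush with a wooden handle, lying on the bench
- jar: not part of the job, to be left where it is: small closed glass jar, 48 mm across, 62 mm tall; origin: centre of its underside
- label_pack: not part of the job, to be left where it is: pack of white plant labels, 75 x 24 x 16 mm; origin: centre of its underside
- widger: not part of the job, to be left where it is: flat steel planting spatula with a wooden handle, 180 mm long, lying on the bench
Things that resemble listed ones, but are neither listed nor needed, are in the scene too. What is shaped like the pot_round_large but red or yellow is not meant.

How it is judged:
By the outcome, as a careful person would: the job done as asked, in the order asked, and still so for the second after the job is handed in, with the robot touching nothing.
Of pot_round_small, pot_round_large, pot_square_small, pot_square_large, pot_oblong only 3 to 5 are there at a start; the rules pass over those that are not, and their reading is None.
At some moment in a run one of saucer_round_small, saucer_round_large, saucer_square_small, saucer_square_large, saucer_oblong may be knocked a few centimetres aside while the robot is not near it.
It also fails if it takes over 208 s, if anything falls off the work surface, if the arm or the gripper's body presses on something with over 40 N, if the wrist force passes 120 N, or if a joint passes its speed limit or range.

## Robot

A 6-joint arm with a two-finger parallel gripper is mounted at the origin on the work surface. World frame = base frame: x ahead of the robot, y to its left, z up, the work surface at z = 0. Lengths are in m, angles in degrees, forces in N, time in s.
With the tool pointing down it reaches from about 0.4 to 0.825 m from the base axis. Payload 7 kg.
Tool frame: the origin (TCP) lies on the centre line of the jaws, within the pads' length; the fingertips stand 19 mm ahead of it and the grasp point (between the pads) is the TCP; z points along the fingers, y is the line along which they close (so a half turn about z gives the same grasp; the last joint's range is limited). The gripper opens to 88 mm and grips with 3 to 60 N. Pads are 19 mm wide; open, the fingers measure 130 mm over their backs; the gripper's body (78 mm by 193 mm) begins 47 mm behind the grasp point.
Start: joints at [83.142, 20.546, 0.682, 0, -70.136, -16.507], TCP at [0.268, 0.62, 0.246] pointing down, gripper open.
Joint ranges: [-176.03, 176.03], [-82.01, 121.73], [-58.28, 71.71], [-173.87, 95.51], [-174.79, -0.11], [-173.66, 173.66]. Speed limits (degrees/s): [136.94, 136.94, 172.46, 180, 180, 180].

## Interface

Orientations are given as [roll, pitch, yaw] about the fixed x, y, z axes, in that order (R = Rz(yaw) Ry(pitch) Rx(roll)).
In Python, from plant import ctrl gives the robot as it stands.
- The arm moves only by the tool move_arm, never from a script. Its argument "motion" is a list of rows, each a list of 3 entries, a list of its own where there are three numbers: the shift along the tool's x, y, z in mm, then the turn, a rotation vector about the tool's x, y, z in degrees, then the closure, from 0 (fully open) to 1 (shut). A call has 1 to 10 rows; each row is the pose to reach, as a shift and turn from the pose commanded when the call began, along the tool's axes at that moment; what a row does not reach only later rows make up. A row lasts 1/12 s, in which the tool goes at most 41.7 mm and 7.16 degrees, less where a joint would pass 70% of its speed; a pose out of reach is approached as far as the arm can. A call with a gripper value outside its range is refused whole. The fingers move at their own pace and stop on an object; the grip force is fixed at half the most. Time passes only in rows, so rows that repeat a pose let the fingers close. It gives the time, the measured TCP pose, the force, the opening and the grip force at its end, in the units of the state.
- ctrl.get_obs(): the state, without advancing time (a new reading comes with each control period).
- ctrl.snapshot(name): name is "side" or "top" or "wrist"; returns a dict with "color" (400x640x3 uint8, blue, green, red), "camera_matrix" (3x3 intrinsics, pixels), "cam_to_world" (4x4, takes a point from camera to world coordinates). Camera axes: x right, y up, looking along -z (the intrinsics and any distortion apply to the point x, -y, -z); pixel columns grow to the right and rows downward; lengths in m; the calibration is good to about 2 mm. A picture is of the moment at which its call begins. There is no depth.
- ctrl.close_job(): hands the job in; it is judged then, once.
The state is a dict: "clock": time; "joint_pos": joint angles; "qvel": joint speeds; "tau": joint torques, N m; "tool_pos": TCP position; "orientation": TCP orientation; "force": force on the tool from outside, world axes, zero at the start; "moment": the same for the moment, N m; "opening": finger opening in m; "gripper_force": force on a finger pad.
Only numpy, scipy, OpenCV 4.12 (cv2) and the standard library are available. Lean on these libraries where they do the work, as an engineer would, in place of code of your own. Each camera call takes 0.05 s, during which the arm holds its last target. There are 200 camera calls.

## Working session

There is one attempt and no reset: what is moved stays moved. The work goes in short steps, Python scripts to look and compute and a tool call to move; the robot and the scene stay as the last step left them, time stands still between calls to the robot, and variables do not carry over. Pictures are saved under pics/ and viewed, at most 14 in all, crops included, and the job is handed in when it is done.

Besides the shell and the picture viewer there is one more tool, called after "Emit:" as name(argument=value, ...), one argument or row to a line, values as JSON. move_arm: Moves the arm, as the interface text tells. Its arguments: {"type":"object","properties":{"motion":{"type":"array"}},"required":["motion"]}

```bash
mkdir -p pics; ls
cat > h.py <<'E'
import cv2,numpy as np,sys
sys.path.insert(0,'.')
from plant import ctrl
from scipy.spatial.transform import Rotation as R
def snap(n,f=None):
    s=ctrl.snapshot(n)
    if f: cv2.imwrite('pics/'+f,s['color'])
    return s
def ray(s,px,z):
    K=np.array(s['camera_matrix']);T=np.array(s['cam_to_world'])
    p=np.atleast_2d(np.array(px,float))
    d=np.c_[(p[:,0]-K[0,2])/K[0,0],-(p[:,1]-K[1,2])/K[1,1],-np.ones(len(p))]@T[:3,:3].T
    o=T[:3,3]; return o+d*((z-o[2])/d[:,2])[:,None]
def proj(s,P):
    K=np.array(s['camera_matrix']);T=np.array(s['cam_to_world'])
    q=(np.atleast_2d(P)-T[:3,3])@T[:3,:3]
    return np.c_[K[0,0]*q[:,0]/-q[:,2]+K[0,2],K[1,1]*-q[:,1]/-q[:,2]+K[1,2]]
E
python3 - <<'E'
from h import *
np.set_printoptions(precision=4,suppress=True)
for n in('top','side','wrist'):
    s=snap(n,n+'0.png');print(n,[k for k in s],np.array(s['camera_matrix']).tolist());print(np.array(s['cam_to_world']))
print(ctrl.get_obs())
E
```

```text
pics
top ['color', 'camera_matrix', 'cam_to_world'] [[520.5387388688766, 0.0, 319.166360145283], [0.0, 520.5387388688766, 199.39777904123207], [0.0, 0.0, 1.0]]
[[ 0.0268  0.9959 -0.0869  0.3757]
 [-0.9996  0.0276  0.0082 -0.0165]
 [ 0.0106  0.0866  0.9962  1.5357]
 [ 0.      0.      0.      1.    ]]
side ['color', 'camera_matrix', 'cam_to_world'] [[369.5985733341049, 0.0, 320.13267747652355], [0.0, 369.5985733341049, 197.2739225563184], [0.0, 0.0, 1.0]]
[[ 0.9556  0.1613 -0.2466  0.3061]
 [-0.2945  0.4896 -0.8207 -0.7375]
 [-0.0117  0.8569  0.5154  0.526 ]
 [ 0.      0.      0.      1.    ]]
wrist ['color', 'camera_matrix', 'cam_to_world'] [[347.6308676735112, 0.0, 318.54164916450225], [0.0, 347.6308676735112, 198.04653884410658], [0.0, 0.0, 1.0]]
[[-0.3966  0.884   0.2474  0.334 ]
 [-0.918  -0.3824 -0.105   0.59  ]
 [ 0.0018 -0.2688  0.9632  0.3831]
 [ 0.      0.      0.      1.    ]]
{'clock': 0.15, 'joint_pos': array([ 83.1419,  20.5816,   0.647 ,  -0.0126, -70.1328, -16.508 ]), 'qvel': array([-0.0078, -0.1298,  0.127 ,  0.0505, -0.0265,  0.0106]), 'tau': array([ -0.0006, -58.3277,  29.3294,   7.0012,   0.0088,  -0.0001]), 'tool_pos': array([0.2676, 0.6193, 0.2449]), 'orientation': array([179.932 ,  -0.0078, -23.3705]), 'force': array([-0.7819,  0.5333, -0.3934]), 'moment': array([ 0.0576, -0.0187, -0.0373]), 'gripper_force': 0.0, 'opening': 0.08766289237773585}
```

View pics/top0.png

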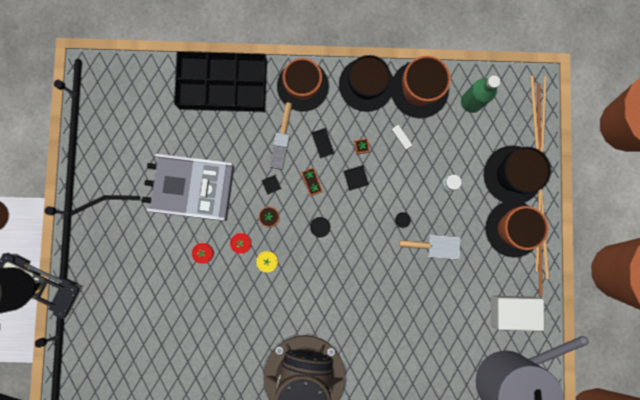

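View pics/side0.png

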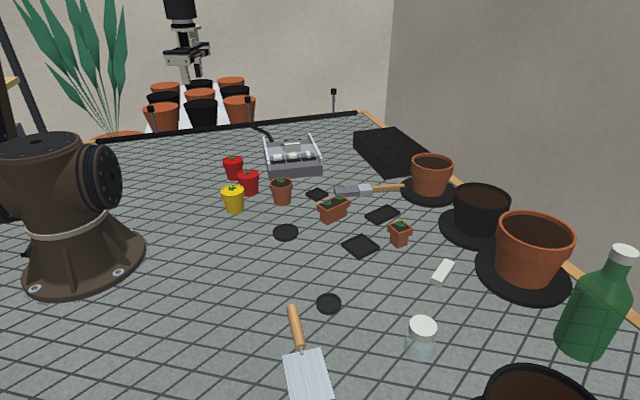

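Top: terracotta pots: round at (269,216), oblong at (312,181), square at (362,146). Saucers: round (320,227) and (403,220), square (272,184) and (356,178), oblong (323,143). Controller is at (190,188).
Could be mistaken: red (202,253), (240,243) and yellow (267,262) pots of the large round shape; large terracotta/black planters at (302,80), (368,78), (425,80), (520,165), (522,230). Choose the three small terracotta ones.

```bash
cat > m1.py <<'E'
from h import *
np.set_printoptions(precision=4,suppress=True)
s=snap('top');c=s['color'];hsv=cv2.cvtColor(c,cv2.COLOR_BGR2HSV)
H,S,V=[hsv[...,i] for i in range(3)]
dark=((V<45)).astype(np.uint8)*255
ter=((H<15)&(S>90)&(V>60)|(H>172)&(S>90)).astype(np.uint8)*255
for nm,m,z in(('saucer',dark,.010),('pot',ter,.048)):
    m=cv2.morphologyEx(m,cv2.MORPH_CLOSE,np.ones((9,9)) if nm=='pot' else np.ones((3,3)))
    for k in cv2.findContours(m,cv2.RETR_EXTERNAL,cv2.CHAIN_APPROX_NONE)[0]:
        a=cv2.contourArea(k)
        if not 60<a<1500: continue
        W=ray(s,k[:,0],z)[:,:2].astype(np.float32)
        r=cv2.minAreaRect(W*1000)
        u,v=k[:,0].mean(0)
        if 130<u<480 and 100<v<300: print(nm,(u.round(),v.round()),a,'ctr',np.round(r[0]),'size',np.round(r[1],1),'ang',round(r[2],1),'fill',round(cv2.contourArea(W*1000)/(r[1][0]*r[1][1]),2))
s2=snap('side')
a=cv2.resize(c[120:270,140:420],None,fx=2.8,fy=2.8,interpolation=cv2.INTER_CUBIC)
cv2.imwrite('pics/crop0.png',a[:600,:800])
E
python3 m1.py
```

```text
saucer (np.float64(320.0), np.float64(226.0)) 250.5 ctr [428. -34.] size [52.7 52.7] ang 1.6 fill 0.77
saucer (np.float64(402.0), np.float64(220.0)) 137.0 ctr [ 456. -275.] size [38.2 38.5] ang 1.6 fill 0.81
saucer (np.float64(271.0), np.float64(184.0)) 159.0 ctr [550. 115.] size [42.5 38.2] ang 28.3 fill 0.86
saucer (np.float64(356.0), np.float64(177.0)) 326.0 ctr [ 577. -135.] size [56.3 56.5] ang 18.4 fill 0.9
saucer (np.float64(322.0), np.float64(142.0)) 309.5 ctr [679. -34.] size [78.9 40.5] ang 20.4 fill 0.87
pot (np.float64(202.0), np.float64(253.0)) 339.5 ctr [344. 300.] size [58.6 59.4] ang 47.1 fill 0.78
pot (np.float64(240.0), np.float64(243.0)) 332.0 ctr [375. 193.] size [56.7 57. ] ang 1.5 fill 0.83
pot (np.float64(269.0), np.float64(217.0)) 302.0 ctr [452. 115.] size [54.5 54.3] ang 1.9 fill 0.83
pot (np.float64(312.0), np.float64(181.0)) 324.5 ctr [557.  -5.] size [75.8 39.8] ang 22.8 fill 0.9
pot (np.float64(362.0), np.float64(146.0)) 172.0 ctr [ 665. -147.] size [40.9 41.3] ang 11.2 fill 0.87
```

View pics/crop0.png

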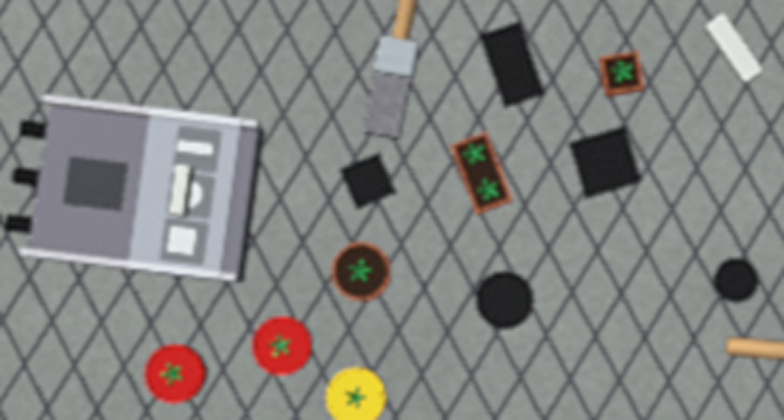

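Crop: round pot at crop (361,270), rim ≈58 mm, so the large one (reds are the same size); oblong at (482,172), small square at (622,72). Their saucers are round large (505,300), oblong (512,65) and small square (368,180). Under the cover, top to bottom: bar, round, square. Cover looks shut.

```bash
cat >> h.py <<'E'
def go(x,y,z,yaw=None):
    o=ctrl.get_obs();r=R.from_euler('xyz',o['orientation'],degrees=True)
    d=r.inv().apply(np.array([x,y,z])-o['tool_pos'])*1000
    t=np.zeros(3)
    if yaw is not None: t=(r.inv()*R.from_euler('xyz',[180,0,yaw],degrees=True)).as_rotvec(degrees=True)
    print('pos',np.round(o['tool_pos'],4),'yaw',round(o['orientation'][2],1),'t',round(o['clock'],2),'SHIFT',np.round(d,1),'TURN',np.round(t,1),'n',round(max(np.linalg.norm(d)/41.7,np.linalg.norm(t)/7.16),1))
def mask(c,kind):
    hsv=cv2.cvtColor(c,cv2.COLOR_BGR2HSV);H,S,V=[hsv[...,i].astype(int) for i in range(3)]
    if kind=='saucer': m=V<45
    else: m=((H<15)|(H>172))&(S>90)&(V>60)
    return cv2.morphologyEx(m.astype(np.uint8)*255,cv2.MORPH_CLOSE,np.ones((3,3)))
def find(s,kind,xy,z,tol=.06,amin=60):
    """outlines near xy on plane z: centre mm, size, angle, pixel centre"""
    out=[]
    for k in cv2.findContours(mask(s['color'],kind),cv2.RETR_EXTERNAL,cv2.CHAIN_APPROX_NONE)[0]:
        if cv2.contourArea(k)<amin: continue
        k=cv2.convexHull(k)[:,0]
        W=ray(s,k,z)[:,:2].astype(np.float32)*1000
        r=cv2.minAreaRect(W)
        if np.hypot(r[0][0]/1000-xy[0],r[0][1]/1000-xy[1])<tol: out.append((np.round(r[0],1),np.round(r[1],1),round(r[2],1),proj(s,[r[0][0]/1000,r[0][1]/1000,z])[0].round(1)))
    return out
E
python3 -c "
from h import *
go(.44,.115,.20,-23.4)"
```

```text
pos [0.2676 0.6195 0.2451] yaw -23.4 t 0.25 SHIFT [358.3 394.7  45.5] TURN [ 0. -0.  0.] n 12.8
```

Emit:
move_arm(
  motion=[
    [[28,31,3],[0,0,0],0.1],
    [[56,62,7],[0,0,0],0.1],
    [[84,93,11],[0,0,0],0.1],
    [[112,123,14],[0,0,0],0.1],
    [[140,154,18],[0,0,0],0.1],
    [[168,185,21],[0,0,0],0.1],
    [[196,216,25],[0,0,0],0.1],
    [[224,247,28],[0,0,0],0.1],
    [[252,277,32],[0,0,0],0.1],
    [[280,308,36],[0,0,0],0.1],
  ],
)

```text
clock: 1.08
tool_pos: [0.4024, 0.2251, 0.2099]
orientation: [-179.9, -0.0, -23.3]
force: [1.2, -0.4, 0.3]
opening: 0.0786
gripper_force: 0.0
```

Emit:
move_arm(
  motion=[
    [[26,29,3],[0,0,0],0.1],
    [[52,58,6],[0,0,0],0.1],
    [[78,87,9],[0,0,0],0.1],
    [[78,87,9],[0,0,0],0.1],
    [[78,87,9],[0,0,0],0.1],
    [[78,87,9],[0,0,0],0.1],
  ],
)

```text
clock: 1.58
tool_pos: [0.4395, 0.1159, 0.2008]
orientation: [-180.0, -0.0, -23.4]
force: [-0.3, 0.6, 0.5]
opening: 0.079
gripper_force: 0.0
```

Run:
```python
from h import *
np.set_printoptions(suppress=True,precision=4)
go(.452,.115,.05)
s=snap('wrist','w1.png');t=snap('top')
for z in(.06,.048):print(z,find(s,'pot',(.452,.115),z),find(t,'pot',(.452,.115),z))
print(find(s,'saucer',(.428,-.034),.01),find(t,'saucer',(.428,-.034),.01))
```

```text
pos [0.4395 0.1159 0.2008] yaw -23.4 t 1.58 SHIFT [ 11.8  -4.1 150.8] TURN [0. 0. 0.] n 3.6
0.06 [(array([454. , 112.7]), array([59.5, 59. ]), 19.8, array([314.2, 174.7]))] []
0.048 [(array([451.7, 113.8]), array([62. , 61.6]), 19.8, array([314.2, 174.7]))] []
[(array([431. , -33.1]), array([60.2, 58.6]), 31.7, array([468.7, 124.6]))] [(array([427.7, -32.3]), array([52.7, 49.8]), 1.6, array([319.5, 227. ]))]
```

View pics/w1.png

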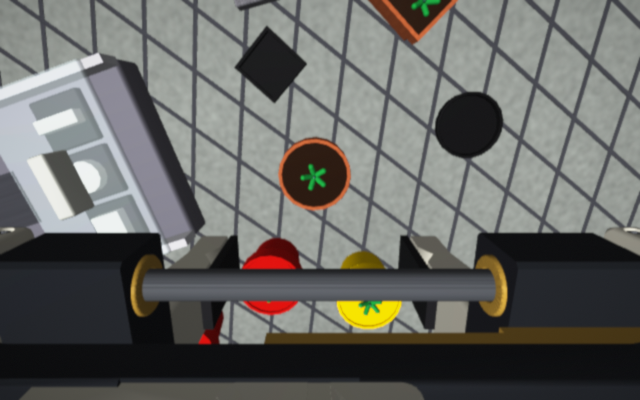

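Wrist view: round pot centred at (314,175), 59.5 mm across at 60 mm height, so it is the large one; its saucer is at (469,125), and the keys are visible under the cover at left. Descend and grip.

Emit:
move_arm(
  motion=[
    [[13,-3,30],[0,0,0],0.05],
    [[13,-3,70],[0,0,0],0.05],
    [[13,-3,105],[0,0,0],0.05],
    [[13,-3,135],[0,0,0],0.05],
    [[13,-3,150],[0,0,0],0.05],
    [[13,-3,150],[0,0,0],0.05],
    [[13,-3,150],[0,0,0],0.5],
    [[13,-3,150],[0,0,0],0.5],
    [[13,-3,150],[0,0,0],0.5],
    [[13,-3,150],[0,0,0],0.5],
  ],
)

```text
clock: 2.52
tool_pos: [0.4532, 0.1146, 0.0521]
orientation: [-179.9, -0.1, -23.3]
force: [0.1, 0.4, 0.2]
opening: 0.062
gripper_force: 0.0
```

Emit:
move_arm(
  motion=[
    [[0,0,0],[0,0,0],0.5],
    [[0,0,0],[0,0,0],0.5],
    [[0,0,-20],[0,0,0],0.5],
    [[0,0,-50],[0,0,0],0.5],
    [[0,0,-50],[0,0,0],0.5],
  ],
)

```text
clock: 2.93
tool_pos: [0.4549, 0.1151, 0.1054]
orientation: [-179.7, -0.3, -23.3]
force: [1.6, 0.9, -0.1]
opening: 0.0592
gripper_force: 30.0
```

Run:
```python
from h import *
np.set_printoptions(suppress=True,precision=4)
o=ctrl.get_obs();print(o['opening'],o['gripper_force'],o['force'])
go(.43,-.033,.09)
s=snap('wrist','w2.png')
print(find(s,'saucer',(.428,-.034),.01))
```

```text
0.059236753526541286 30.0000062584877 [ 1.5779  0.8971 -0.1355]
pos [0.4549 0.1151 0.1054] yaw -23.3 t 2.93 SHIFT [ 35.6 146.   14.7] TURN [0. 0. 0.] n 3.6
[(array([431.7, -32.6]), array([62., 59.]), 31.8, array([533. , 156.3]))]
```

Emit:
move_arm(
  motion=[
    [[9,37,0],[0,0,0],0.5],
    [[18,74,0],[0,0,0],0.5],
    [[27,111,0],[0,0,0],0.5],
    [[36,146,0],[0,0,0],0.5],
    [[36,146,0],[0,0,0],0.5],
    [[36,146,0],[0,0,0],0.5],
    [[36,146,15],[0,0,0],0.5],
    [[36,146,30],[0,0,0],0.5],
    [[36,146,30],[0,0,0],0.5],
  ],
)

```text
clock: 3.73
tool_pos: [0.4263, -0.0344, 0.0686]
orientation: [179.9, 0.2, -23.4]
force: [0.1, 0.1, -1.3]
opening: 0.0592
gripper_force: 30.0
```

Run:
```python
from h import *
np.set_printoptions(suppress=True,precision=4)
go(.43,-.033,.056)
s=snap('wrist','w3.png')
for k in('saucer','pot'):print(find(s,k,(.43,-.033),.01 if k=='saucer' else .085,.05))
```

```text
pos [ 0.4263 -0.0344  0.0686] yaw -23.4 t 3.73 SHIFT [ 2.9 -2.8 12.6] TURN [0. 0. 0.] n 0.3
[(array([409.3, -27.8]), array([163.8,  23.5]), 66.6, array([318.1, 253.8])), (array([445.2, -39.3]), array([59.7, 30.5]), 72.1, array([311.9, 195. ]))]
[(array([415.5, -30.8]), array([50.9, 14.8]), 66.5, array([319. , 317.2])), (array([449.4, -45.3]), array([54.4, 30.8]), 66.6, array([318.6, 231.7]))]
```

View pics/w3.png

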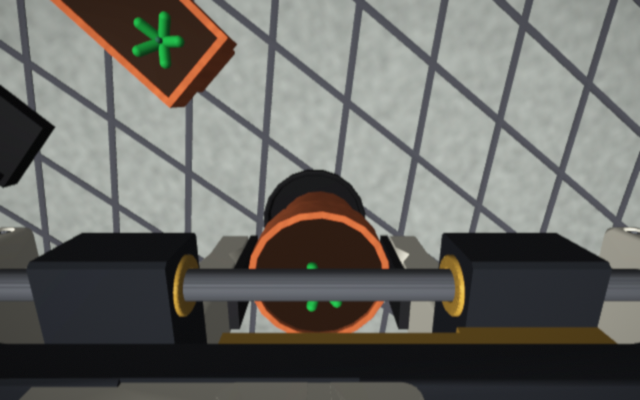

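Wrist view: saucer shows centred at x≈313 behind the held pot at x≈319; a nudge of (+3,−3) mm centres it. Lower, release, retreat.

Emit:
move_arm(
  motion=[
    [[3,-3,4],[0,0,0],0.5],
    [[3,-3,10],[0,0,0],0.5],
    [[3,-3,13],[0,0,0],0.5],
    [[3,-3,13],[0,0,0],0.5],
    [[3,-3,13],[0,0,0],0.5],
  ],
)

```text
clock: 4.2
tool_pos: [0.4315, -0.033, 0.0576]
orientation: [180.0, 0.0, -23.4]
force: [-0.5, 0.2, -1.6]
opening: 0.0592
gripper_force: 30.0
```

Emit:
move_arm(
  motion=[
    [[-1,0,2],[0,0,0],0.5],
    [[-1,0,2],[0,0,0],0.5],
    [[-1,0,2],[0,0,0],0.15],
    [[-1,0,2],[0,0,0],0.15],
    [[-1,0,2],[0,0,0],0.1],
    [[-1,0,2],[0,0,0],0.1],
    [[-1,0,-30],[0,0,0],0.1],
    [[-1,0,-60],[0,0,0],0.1],
    [[-1,0,-100],[0,0,0],0.1],
    [[-1,0,-140],[0,0,0],0.1],
  ],
)

```text
clock: 5.03
tool_pos: [0.4297, -0.0329, 0.199]
orientation: [179.9, 0.1, -23.4]
force: [2.2, 0.4, -1.3]
opening: 0.079
gripper_force: 0.0
```

Run:
```python
from h import *
np.set_printoptions(suppress=True,precision=4)
go(.54,-.0,.19,22.8)
s=snap('wrist','w4.png')
print(find(s,'pot',(.43,-.033),.064),find(s,'pot',(.557,-.005),.048,.06))
t=snap('top')
for k in cv2.findContours(mask(t['color'],'saucer'),0,1)[0]:pass
for xy in((.679,-.034),(.55,.115)):print(find(t,'saucer',xy,.01))
```

```text
pos [ 0.4297 -0.0329  0.199 ] yaw -23.4 t 5.03 SHIFT [ 88.2 -74.    8.8] TURN [  0.    0.1 -46.2] n 6.4
[(array([432.4, -33.9]), array([58.6, 60.2]), 66.6, array([317., 190.]))] [(array([558.2,  -6.6]), array([77.9, 40.9]), 22.4, array([220. ,  53.9]))]
[(array([679.1, -34.2]), array([77. , 40.5]), 20.4, array([322.4, 142.3]))]
[(array([549.9, 115. ]), array([39.7, 39.3]), 23.6, array([270.7, 184.1]))]
```

Pot standing level in its saucer, (432,-34) at the right rim height. Next the oblong.

Emit:
move_arm(
  motion=[
    [[15,-11,2],[0,0,-7],0.2],
    [[30,-22,4],[0,0,-14],0.2],
    [[45,-33,6],[0,0,-21],0.2],
    [[60,-44,8],[0,0,-28],0.2],
    [[75,-55,9],[0,0,-35],0.2],
    [[90,-66,9],[0,0,-42],0.2],
    [[106,-75,9],[0,0,-46],0.2],
    [[106,-75,9],[0,0,-46],0.2],
    [[106,-75,9],[0,0,-46],0.2],
  ],
)

```text
clock: 5.88
tool_pos: [0.5579, -0.0058, 0.1878]
orientation: [-180.0, 0.1, 22.6]
force: [-0.7, -0.6, -0.7]
opening: 0.0701
gripper_force: 0.0
```

Run:
```python
from h import *
np.set_printoptions(suppress=True,precision=4)
s=snap('wrist','w5.png')
print(find(s,'pot',(.557,-.006),.048,.06),find(s,'saucer',(.68,-.034),.01,.06))
go(.557,-.006,.04,22.6)
```

```text
[(array([559.7,  -5.8]), array([77.3, 40.1]), 22.6, array([318.5, 189.2]))] [(array([680.3, -34.2]), array([80.3, 46.5]), 20.7, array([403.7,  64. ]))]
pos [ 0.5573 -0.0059  0.188 ] yaw 22.5 t 5.93 SHIFT [ -0.1   0.  148. ] TURN [-0.   0.1 -0.1] n 3.5
```

Emit:
move_arm(
  motion=[
    [[1,0,35],[0,0,0],0.2],
    [[1,0,75],[0,0,0],0.2],
    [[1,0,110],[0,0,0],0.2],
    [[1,0,135],[0,0,0],0.2],
    [[1,0,148],[0,0,0],0.2],
    [[1,0,148],[0,0,0],0.2],
    [[1,0,148],[0,0,0],0.7],
    [[1,0,148],[0,0,0],0.7],
    [[1,0,148],[0,0,0],0.7],
    [[1,0,148],[0,0,0],0.7],
  ],
)

```text
clock: 6.77
tool_pos: [0.5594, -0.0051, 0.0422]
orientation: [180.0, -0.2, 22.6]
force: [-0.1, 1.0, -0.0]
opening: 0.0491
gripper_force: 0.0
```

Emit:
move_arm(
  motion=[
    [[0,0,0],[0,0,0],0.7],
    [[0,0,0],[0,0,0],0.7],
    [[0,0,0],[0,0,0],0.7],
    [[0,0,0],[0,0,0],0.7],
  ],
)

```text
clock: 7.1
tool_pos: [0.5591, -0.0053, 0.0417]
orientation: [180.0, -0.1, 22.6]
force: [-1.4, 1.2, 7.1]
opening: 0.0397
gripper_force: 30.0
```

Emit:
move_arm(
  motion=[
    [[0,0,-20],[0,0,0],0.7],
    [[0,0,-50],[0,0,0],0.7],
    [[0,0,-60],[0,0,0],0.7],
    [[0,0,-60],[0,0,0],0.7],
  ],
)

```text
clock: 7.43
tool_pos: [0.5604, -0.0049, 0.1036]
orientation: [180.0, -0.3, 22.7]
force: [0.3, -0.3, -1.4]
opening: 0.0399
gripper_force: 30.0
```

Run:
```python
from h import *
np.set_printoptions(suppress=True,precision=4)
s=snap('wrist');t=snap('top')
print(find(s,'saucer',(.68,-.034),.01,.06),find(t,'saucer',(.68,-.034),.01,.06))
go(.679,-.034,.1,20.6)
```

```text
[(array([676.3, -35.4]), array([72.8, 46.9]), 20.6, array([433.5,  63.2]))] []
pos [ 0.5584 -0.0053  0.1006] yaw 22.6 t 7.53 SHIFT [100.4  72.8   0.6] TURN [-0. -0.  2.] n 3.0
```

Emit:
move_arm(
  motion=[
    [[25,18,0],[0,0,1],0.7],
    [[50,36,0],[0,0,2],0.7],
    [[76,55,0],[0,0,2],0.7],
    [[101,73,0],[0,0,2],0.7],
    [[101,73,0],[0,0,2],0.7],
    [[101,73,0],[0,0,2],0.7],
    [[101,73,20],[0,0,2],0.7],
    [[101,73,40],[0,0,2],0.7],
    [[101,73,40],[0,0,2],0.7],
    [[101,73,40],[0,0,2],0.7],
  ],
)

```text
clock: 8.37
tool_pos: [0.6778, -0.034, 0.0589]
orientation: [-180.0, 0.3, 20.6]
force: [-0.5, 0.1, -0.8]
opening: 0.0401
gripper_force: 30.0
```

Run:
```python
from h import *
np.set_printoptions(suppress=True,precision=4)
s=snap('wrist','w6.png')
go(.68,-.034,.046,20.6)
```

```text
pos [ 0.6791 -0.0339  0.0604] yaw 20.7 t 8.42 SHIFT [ 0.8  0.4 14.4] TURN [-0.   0.1  0.1] n 0.3
```

View pics/w6.png

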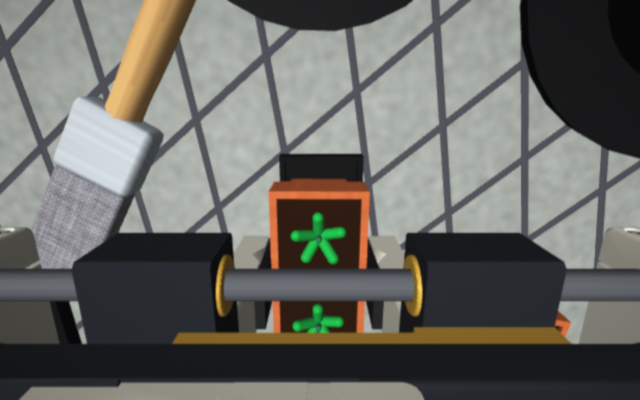

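Saucer (280–363 px) is centred with the pot (270–368). Lower and release.

Emit:
move_arm(
  motion=[
    [[0,0,6],[0,0,0],0.7],
    [[0,0,12],[0,0,0],0.7],
    [[0,0,14],[0,0,0],0.7],
    [[0,0,14],[0,0,0],0.7],
    [[0,0,14],[0,0,0],0.35],
    [[0,0,14],[0,0,0],0.35],
    [[0,0,14],[0,0,0],0.35],
    [[0,0,14],[0,0,0],0.35],
    [[0,0,-20],[0,0,0],0.35],
    [[0,0,-60],[0,0,0],0.35],
  ],
)

```text
clock: 9.25
tool_pos: [0.6776, -0.0342, 0.1181]
orientation: [-179.9, 0.4, 20.6]
force: [1.6, 0.7, 0.7]
opening: 0.0571
gripper_force: 0.0
```

Emit:
move_arm(
  motion=[
    [[0,0,-40],[0,0,0],0.35],
    [[0,0,-60],[0,0,0],0.35],
    [[0,0,-60],[0,0,0],0.35],
  ],
)

```text
clock: 9.5
tool_pos: [0.683, -0.0338, 0.1879]
orientation: [179.8, -0.6, 20.7]
force: [0.7, -0.4, -0.6]
opening: 0.0568
gripper_force: 0.0
```

Run:
```python
from h import *
np.set_printoptions(suppress=True,precision=4)
s=snap('wrist');t=snap('top')
print(find(s,'pot',(.68,-.034),.052,.06))
print(find(t,'pot',(.665,-.147),.048,.06))
for xy in((.55,.115),(.428,-.034),(.577,-.135),(.456,-.275)):print(find(t,'saucer',xy,.01))
go(.665,-.147,.18,11.2)
```

```text
[(array([681. , -34.2]), array([77.8, 40.6]), 20.6, array([316.7, 196.6]))]
[(array([ 664.9, -147.1]), array([40.2, 41.8]), 13.0, array([361.4, 145.7]))]
[]
[]
[(array([ 577.3, -135.3]), array([55.1, 56.2]), 17.6, array([355.7, 177.3]))]
[(array([ 456.3, -275.4]), array([38.2, 38.4]), 1.6, array([402.5, 219.5]))]
pos [ 0.6804 -0.0337  0.1824] yaw 20.6 t 9.6 SHIFT [-54.3 100.6   2.2] TURN [-0.  -0.2  9.4] n 2.7
```

Run:
```python
from h import *
t=snap('top')
print(ray(t,[(368,108),(368,97),(368,57),(345,78),(391,78)],.02).round(3)[:,:2], ray(t,[(368,97),(368,57)],.15).round(3)[:,:2])
```

```text
[[ 0.784 -0.167]
 [ 0.818 -0.166]
 [ 0.94  -0.164]
 [ 0.874 -0.096]
 [ 0.878 -0.234]] [[ 0.78  -0.153]
 [ 0.892 -0.151]]
```

Emit:
move_arm(
  motion=[
    [[-18,33,0],[0,0,3],0.2],
    [[-36,67,0],[0,0,6],0.2],
    [[-54,100,0],[0,0,8],0.2],
    [[-54,100,0],[0,0,8],0.2],
    [[-54,100,0],[0,0,8],0.2],
  ],
)

```text
clock: 10.07
tool_pos: [0.6634, -0.1486, 0.1789]
orientation: [-180.0, 0.2, 12.4]
force: [0.2, 0.5, -1.0]
opening: 0.0699
gripper_force: 0.0
```

Run:
```python
from h import *
s=snap('wrist')
print(find(s,'pot',(.665,-.147),.048,.06))
go(.665,-.147,.041,12.3)
```

```text
[(array([ 668.7, -148.3]), array([43.1, 39.7]), 10.8, array([318.7, 187.5]))]
pos [ 0.6638 -0.1474  0.1791] yaw 12.5 t 10.12 SHIFT [  1.6  -0.  138.1] TURN [-0.   0.1  0.2] n 3.3
```

Emit:
move_arm(
  motion=[
    [[3,0,35],[0,0,0],0.2],
    [[3,0,70],[0,0,0],0.2],
    [[3,0,105],[0,0,0],0.2],
    [[3,0,128],[0,0,0],0.2],
    [[3,0,138],[0,0,0],0.2],
    [[3,0,138],[0,0,0],0.2],
    [[3,0,138],[0,0,0],0.7],
    [[3,0,138],[0,0,0],0.7],
    [[3,0,138],[0,0,0],0.7],
    [[3,0,138],[0,0,0],0.7],
  ],
)

```text
clock: 10.95
tool_pos: [0.6686, -0.1458, 0.0446]
orientation: [180.0, -0.2, 12.6]
force: [0.4, 0.3, -0.2]
opening: 0.0492
gripper_force: 0.0
```

Emit:
move_arm(
  motion=[
    [[0,0,0],[0,0,0],0.7],
    [[0,0,0],[0,0,0],0.7],
    [[0,0,0],[0,0,0],0.7],
    [[0,0,0],[0,0,0],0.7],
  ],
)

```text
clock: 11.28
tool_pos: [0.6682, -0.146, 0.044]
orientation: [180.0, -0.1, 12.6]
force: [-1.1, 0.4, 7.0]
opening: 0.04
gripper_force: 29.9
```

Emit:
move_arm(
  motion=[
    [[0,0,-30],[0,0,0],0.7],
    [[0,0,-70],[0,0,0],0.7],
    [[0,0,-105],[0,0,0],0.7],
    [[0,0,-105],[0,0,0],0.7],
  ],
)

```text
clock: 11.62
tool_pos: [0.6715, -0.1465, 0.1562]
orientation: [179.8, -0.6, 12.7]
force: [1.5, 0.1, 0.7]
opening: 0.04
gripper_force: 29.9
```

Run:
```python
from h import *
t=snap('top')
for xy in((.55,.115),):print(find(t,'saucer',xy,.01,.12))
go(.54,.07,.14,25)
```

```text
[(array([563. , 151.2]), array([169.3,   9. ]), 0.1, array([258.5, 179.4]))]
pos [ 0.67   -0.1461  0.1527] yaw 12.7 t 11.67 SHIFT [ -79.6 -239.3   11.5] TURN [  0.2  -0.4 -12.3] n 6.1
```

Emit:
move_arm(
  motion=[
    [[-12,-36,0],[0,0,-2],0.7],
    [[-24,-72,0],[0,0,-4],0.7],
    [[-36,-108,0],[0,0,-6],0.7],
    [[-48,-144,0],[0,0,-8],0.7],
    [[-60,-180,0],[0,0,-10],0.7],
    [[-72,-216,0],[0,0,-12],0.7],
    [[-80,-240,0],[0,0,-12],0.7],
    [[-80,-240,0],[0,0,-12],0.7],
    [[-80,-240,0],[0,0,-12],0.7],
  ],
)

```text
clock: 12.42
tool_pos: [0.536, 0.0718, 0.1473]
orientation: [-180.0, 0.0, 24.8]
force: [0.5, -0.2, -0.3]
opening: 0.0401
gripper_force: 29.9
```

Run:
```python
from h import *
s=snap('wrist','w7.png');print(find(s,'saucer',(.55,.115),.01,.1,200))
go(.55,.115,.12,25)
```

```text
[(array([552.3, 113.8]), array([44.5, 44.3]), 24.8, array([278.3, 152.6]))]
pos [0.5366 0.0711 0.1473] yaw 24.7 t 12.47 SHIFT [ 30.6 -34.3  27.3] TURN [-0.   0.  -0.3] n 1.3
```

View pics/w7.png

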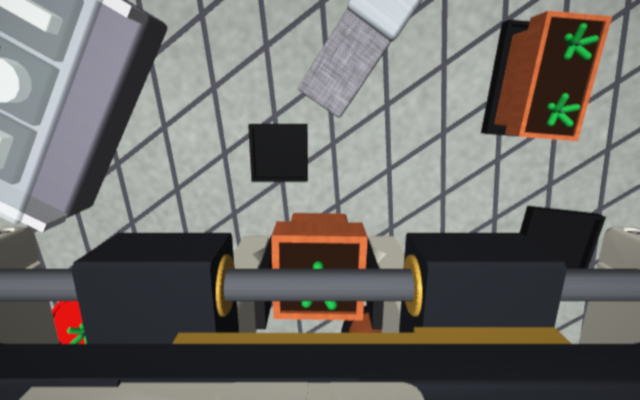

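Wrist view: small square saucer at (278,152), square with the tool; held pot at (319,275); oblong standing in its saucer at (550,80).

Emit:
move_arm(
  motion=[
    [[15,-16,10],[0,0,0],0.7],
    [[31,-33,25],[0,0,0],0.7],
    [[31,-33,50],[0,0,0],0.7],
    [[31,-33,80],[0,0,0],0.7],
    [[31,-33,84],[0,0,0],0.7],
    [[31,-33,84],[0,0,0],0.7],
    [[31,-33,84],[0,0,0],0.7],
  ],
)

```text
clock: 13.05
tool_pos: [0.552, 0.113, 0.0641]
orientation: [180.0, 0.0, 24.6]
force: [0.3, 0.1, 0.1]
opening: 0.0403
gripper_force: 29.9
```

Run:
```python
from h import *
s=snap('wrist');print(find(s,'saucer',(.55,.115),.01,.06,100))
t=snap('top');print(ray(t,[(320,227)],.06),find(t,'pot',(.43,-.033),.064))
go(.551,.114,.048,24.8)
```

```text
[(array([528.1, 120.6]), array([14.3,  9.7]), 17.6, array([289.4, 256.9])), (array([547.7,  77. ]), array([17.7,  6.3]), 45.2, array([368.5, 257.2])), (array([523.4, 134.9]), array([18.6,  6.7]), 22.4, array([264.4, 254.2])), (array([565.1, 120.1]), array([19.9, 44.5]), 24.6, array([315.5, 203.7]))]
[[ 0.42600217 -0.03315267  0.06      ]] [(array([428.7, -33. ]), array([56.5, 56.5]), 1.6, array([320., 226.]))]
pos [0.5526 0.1136 0.0652] yaw 24.6 t 13.15 SHIFT [-1.4 -1.  17.2] TURN [ 0.  -0.1 -0.2] n 0.4
```

Emit:
move_arm(
  motion=[
    [[0,-1,8],[0,0,0],0.7],
    [[0,-1,14],[0,0,0],0.7],
    [[0,-1,17],[0,0,0],0.7],
    [[0,-1,17],[0,0,0],0.7],
    [[0,-1,17],[0,0,0],0.35],
    [[0,-1,17],[0,0,0],0.35],
    [[0,-1,17],[0,0,0],0.35],
    [[0,-1,17],[0,0,0],0.35],
    [[0,-1,-20],[0,0,0],0.35],
    [[0,-1,-60],[0,0,0],0.35],
  ],
)

```text
clock: 13.98
tool_pos: [0.549, 0.1136, 0.1217]
orientation: [180.0, 0.4, 24.6]
force: [1.3, 0.5, -0.0]
opening: 0.0569
gripper_force: 0.0
```

Emit:
move_arm(
  motion=[
    [[0,0,-40],[0,0,0],0.35],
    [[0,0,-70],[0,0,0],0.35],
    [[0,0,-70],[0,0,0],0.35],
    [[0,0,-70],[0,0,0],0.35],
  ],
)

```text
clock: 14.32
tool_pos: [0.5519, 0.1152, 0.1959]
orientation: [-180.0, -0.3, 24.6]
force: [-0.8, -0.6, -0.4]
opening: 0.057
gripper_force: 0.0
```

Run:
```python
from h import *
s=snap('wrist','w8.png');print(find(s,'pot',(.55,.115),.052,.06,100))
c=s['color'];hsv=cv2.cvtColor(c,cv2.COLOR_BGR2HSV)
go(.53,.27,.2,0)
t=snap('top');cv2.imwrite('pics/t8.png',cv2.resize(t['color'][120:260,120:400],None,fx=2.8,fy=2.8,interpolation=cv2.INTER_CUBIC))
```

```text
[(array([551.2, 113.8]), array([43.6, 40.1]), 23.6, array([318.9, 192.3]))]
pos [0.5509 0.1148 0.1941] yaw 24.6 t 14.37 SHIFT [  45.7 -149.8   -5.8] TURN [-0.  -0.1 24.6] n 3.8
```

View pics/w8.png

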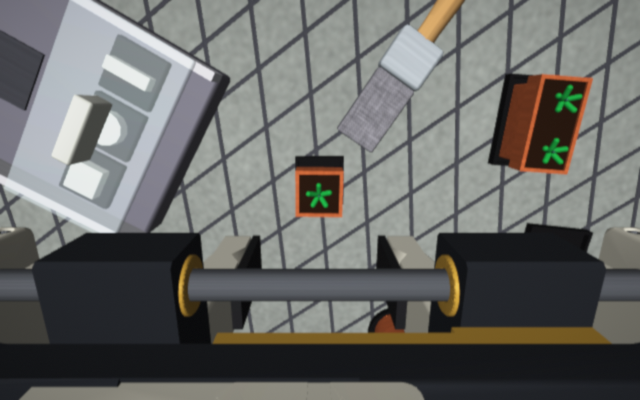

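Small square pot stands at (319,193) on its saucer; controller at left, fin at (83,130), bar (128,72), round (108,128), square (87,178). Move over the controller and turn to its axes.

Emit:
move_arm(
  motion=[
    [[3,-30,-10],[0,0,7],0.2],
    [[6,-60,-20],[0,0,14],0.2],
    [[9,-90,-30],[0,0,21],0.2],
    [[12,-120,-40],[0,0,28],0.2],
    [[14,-153,-46],[0,0,31],0.2],
    [[14,-153,-46],[0,0,31],0.2],
    [[14,-153,-46],[0,0,31],0.2],
    [[14,-153,-46],[0,0,31],0.2],
  ],
)

```text
clock: 15.08
tool_pos: [0.4993, 0.2592, 0.2381]
orientation: [179.9, 0.1, -6.3]
force: [0.6, 0.4, -0.3]
opening: 0.0701
gripper_force: 0.0
```

Run:
```python
from h import *
s=snap('wrist','w9.png');go(.5,.26,.24,-6.5)
hsv=cv2.cvtColor(s['color'],cv2.COLOR_BGR2HSV)
m=((hsv[...,1]<40)&(hsv[...,2]>195)).astype(np.uint8)*255
for k in cv2.findContours(m,0,1)[0]:
    if cv2.contourArea(k)>60:
        r=cv2.minAreaRect(k);out=[]
        for z in(.054,.09):
            W=ray(s,cv2.boxPoints(r),z)[:,:2]*1000;q=cv2.minAreaRect(W.astype(np.float32));out+=[np.round(q[0]),np.round(q[1]),round(q[2],1)]
        print(np.round(r[0]),np.round(r[1]),*out)
```

```text
pos [0.4996 0.2587 0.2383] yaw -6.3 t 15.13 SHIFT [ 0.3 -1.3 -1.7] TURN [0.1 0.1 0.2] n 0.1
[260. 235.] [  9. 166.] [450. 322.] [165.   9.] 84.7 [464. 314.] [147.   8.] 84.7
[281. 202.] [25. 26.] [481. 297.] [26. 25.] 83.7 [491. 291.] [23. 22.] 83.7
[288. 153.] [ 9. 26.] [527. 283.] [ 8. 24.] 82.6 [532. 279.] [ 8. 22.] 82.6
[272. 159.] [57. 15.] [523. 299.] [14. 54.] 84.5 [529. 294.] [12. 48.] 84.5
[276. 100.] [12. 39.] [576. 288.] [35. 10.] 83.7 [575. 284.] [31.  9.] 83.7
[274. 132.] [123. 105.] [546. 296.] [101. 111.] 85.8 [549. 291.] [90. 99.] 85.8
[216.  64.] [  9. 255.] [612. 336.] [222.   8.] 84.6 [607. 326.] [197.   7.] 84.6
```

View pics/w9.png

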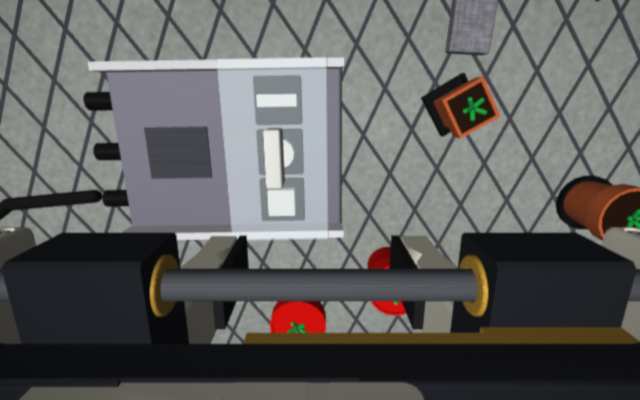

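Wrist view: controller rails at v≈64 and 235, bar (276,100), round (287,153) half behind the fin (272,159), square (281,202). Angle −5.4°, centre (533,343) mm; the cover is shut with its fin at (529,294). Grip the fin.

Emit:
move_arm(
  motion=[
    [[12,-20,30],[0,0,-1],0.4],
    [[25,-38,60],[0,0,-1],0.4],
    [[25,-38,95],[0,0,-1],0.4],
    [[25,-38,125],[0,0,-1],0.4],
    [[25,-38,145],[0,0,-1],0.4],
    [[25,-38,149],[0,0,-1],0.4],
    [[25,-38,149],[0,0,-1],0.4],
    [[25,-38,149],[0,0,-1],0.4],
  ],
)

```text
clock: 15.8
tool_pos: [0.5298, 0.2942, 0.0914]
orientation: [-180.0, -0.0, -5.4]
force: [0.3, -0.4, 0.1]
opening: 0.0527
gripper_force: 0.0
```

Emit:
move_arm(
  motion=[
    [[0,0,0],[0,0,0],0.95],
    [[0,0,0],[0,0,0],0.95],
    [[0,0,0],[0,0,0],0.95],
    [[0,0,0],[0,0,0],0.95],
    [[0,0,0],[0,0,0],0.95],
    [[0,0,0],[0,0,0],0.95],
  ],
)

```text
clock: 16.3
tool_pos: [0.529, 0.2947, 0.0911]
orientation: [-180.0, -0.0, -5.4]
force: [-0.2, 0.2, -0.1]
opening: 0.0185
gripper_force: 0.0
```

Run:
```python
from h import *
s=snap('wrist','w10.png');go(.529+.0094,.294+.0996,.089,-5.4)
o=ctrl.get_obs();print(o['opening'],o['gripper_force'],o['force'])
```

```text
pos [0.529  0.2946 0.0909] yaw -5.4 t 16.35 SHIFT [  0.1 -99.4   1.9] TURN [-0. -0.  0.] n 2.4
0.014030608682850696 0.6217105686664581 [-1.45377469 -2.13272297  1.4710399 ]
```

View pics/w10.png

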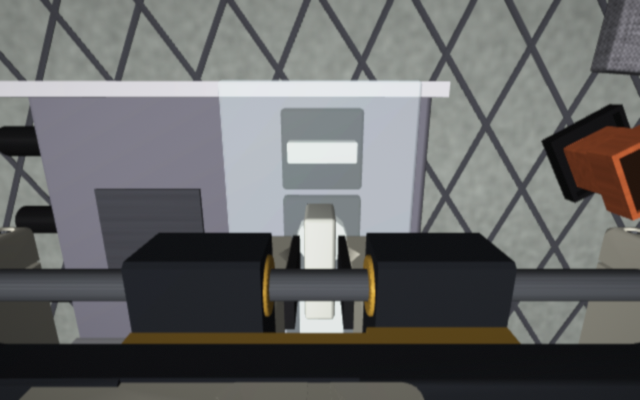

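Fin is between the pads at (320,260), opening 14.0 mm. Slide open.

Emit:
move_arm(
  motion=[
    [[0,0,0],[0,0,0],0.95],
    [[0,-5,0],[0,0,0],0.95],
    [[0,-18,0],[0,0,0],0.95],
    [[0,-34,0],[0,0,0],0.95],
    [[0,-50,0],[0,0,0],0.95],
    [[0,-66,0],[0,0,0],0.95],
    [[0,-80,0],[0,0,0],0.95],
    [[0,-92,0],[0,0,0],0.95],
    [[0,-98,0],[0,0,0],0.95],
    [[0,-99,0],[0,0,0],0.95],
  ],
)

```text
clock: 17.18
tool_pos: [0.5382, 0.3928, 0.0909]
orientation: [179.7, 0.0, -5.3]
force: [0.9, -13.8, 11.4]
opening: 0.0136
gripper_force: 30.0
```

Emit:
move_arm(
  motion=[
    [[0,-1,0],[0,0,0],0.95],
    [[0,-1,0],[0,0,0],0.95],
    [[0,-1,0],[0,0,0],0.95],
  ],
)

```text
clock: 17.43
tool_pos: [0.5382, 0.3928, 0.0909]
orientation: [179.8, 0.0, -5.3]
force: [-0.7, -11.1, 9.4]
opening: 0.0137
gripper_force: 30.0
```

Emit:
move_arm(
  motion=[
    [[0,1,0],[0,0,0],0.95],
    [[0,1,0],[0,0,0],0.5],
    [[0,1,0],[0,0,0],0.5],
    [[0,1,0],[0,0,0],0.5],
    [[0,1,0],[0,0,0],0.5],
    [[0,1,-30],[0,0,0],0.5],
    [[0,1,-60],[0,0,0],0.5],
    [[15,34,-60],[0,0,0],1],
    [[31,67,-60],[0,0,0],1],
    [[47,100,-60],[0,0,0],1],
  ],
)

```text
clock: 18.27
tool_pos: [0.576, 0.2904, 0.1512]
orientation: [-179.9, -0.0, -5.2]
force: [1.1, -0.8, -0.6]
opening: 0.0292
gripper_force: 0.0
```

Emit:
move_arm(
  motion=[
    [[0,0,0],[0,0,0],1],
    [[0,0,0],[0,0,0],1],
    [[0,0,0],[0,0,0],1],
    [[0,0,0],[0,0,0],1],
    [[0,0,0],[0,0,0],1],
  ],
)

```text
clock: 18.68
tool_pos: [0.5755, 0.2913, 0.1505]
orientation: [-180.0, 0.0, -5.3]
force: [-0.2, 1.0, -0.1]
opening: 0.0012
gripper_force: 0.0
```

Run:
```python
from h import *
s=snap('wrist','w11.png');go(.576,.289,.073,-5.4)
o=ctrl.get_obs();print(o['opening'],o['force'],ctrl.get_obs()['clock'])
```

```text
pos [0.5755 0.2913 0.1505] yaw -5.3 t 18.73 SHIFT [ 0.8  2.2 77.5] TURN [0.  0.  0.1] n 1.9
0.0006195427678250158 [-0.22019214  0.09098183  0.54219197] 18.7333
```

View pics/w11.png

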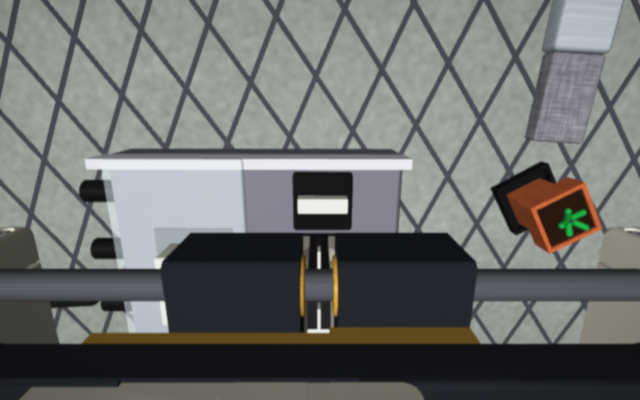

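Run:
```python
from h import *
s=cv2.imread('pics/w11.png');t=snap('wrist')
h=cv2.cvtColor(t['color'],cv2.COLOR_BGR2HSV);m=((h[...,1]<40)&(h[...,2]>195)).astype(np.uint8);m[:180]=0;m[232:]=0;m[:,:280]=0;m[:,370:]=0
k=cv2.minAreaRect(np.argwhere(m)[:,::-1].astype(np.float32));print(k,ray(t,cv2.boxPoints(k),.054).round(4)[:,:2],ray(t,[k[0]],.054))
```

```text
((322.5, 205.5), (49.0, 13.0), 0.0) [[0.5732 0.3052]
 [0.5828 0.3042]
 [0.5796 0.2699]
 [0.57   0.2706]] [[0.57642656 0.28748517 0.054     ]]
```

Emit:
move_arm(
  motion=[
    [[1,3,25],[0,0,0],1],
    [[1,3,50],[0,0,0],1],
    [[1,3,70],[0,0,0],1],
    [[1,3,76],[0,0,0],1],
    [[1,3,80],[0,0,0],1],
    [[1,3,80],[0,0,0],1],
    [[1,3,80],[0,0,0],1],
  ],
)

```text
clock: 19.37
tool_pos: [0.5768, 0.2875, 0.0718]
orientation: [-180.0, -0.0, -5.3]
force: [-1.8, -1.3, 2.7]
opening: 0.0003
gripper_force: 1.1
```

Emit:
move_arm(
  motion=[
    [[0,0,2],[0,0,0],1],
    [[0,0,4],[0,0,0],1],
    [[0,0,4],[0,0,0],1],
  ],
)

```text
clock: 19.62
tool_pos: [0.5773, 0.2877, 0.0676]
orientation: [-179.9, -0.1, -5.4]
force: [-1.1, -0.0, 3.7]
opening: 0.0005
gripper_force: 2.3
```

Emit:
move_arm(
  motion=[
    [[0,0,1],[0,0,0],1],
    [[0,0,2],[0,0,0],1],
    [[0,0,2],[0,0,0],1],
    [[0,0,2],[0,0,0],1],
  ],
)

```text
clock: 19.95
tool_pos: [0.5773, 0.2878, 0.0671]
orientation: [-179.9, -0.1, -5.3]
force: [-4.2, -1.1, 15.4]
opening: 0.0004
gripper_force: 7.9
```

Bar pressed to its stop (15 N). Lift, go to the square key, press the same depth.

Emit:
move_arm(
  motion=[
    [[0,0,-15],[0,0,0],1],
    [[0,0,-36],[0,0,0],1],
    [[0,0,-36],[0,0,0],1],
    [[-32,0,-36],[0,0,0],1],
    [[-64,0,-36],[0,0,0],1],
    [[-96,0,-36],[0,0,0],1],
    [[-96,0,-36],[0,0,0],1],
    [[-96,0,-36],[0,0,0],1],
  ],
)

```text
clock: 20.62
tool_pos: [0.4799, 0.2965, 0.1011]
orientation: [-179.9, -0.0, -5.3]
force: [0.8, 0.9, -0.2]
opening: 0.0009
gripper_force: 0.0
```

Emit:
move_arm(
  motion=[
    [[0,0,12],[0,0,0],1],
    [[0,0,24],[0,0,0],1],
    [[0,0,29],[0,0,0],1],
    [[0,0,32],[0,0,0],1],
    [[0,0,34],[0,0,0],1],
    [[0,0,36],[0,0,0],1],
    [[0,0,36],[0,0,0],1],
    [[0,0,36],[0,0,0],1],
  ],
)

```text
clock: 21.28
tool_pos: [0.4816, 0.2962, 0.067]
orientation: [-180.0, -0.1, -5.3]
force: [-7.7, -2.0, 20.5]
opening: 0.0004
gripper_force: 10.2
```

Square at its stop. Now the round (+48), then the bar again (+48).

Emit:
move_arm(
  motion=[
    [[0,0,-15],[0,0,0],1],
    [[0,0,-36],[0,0,0],1],
    [[0,0,-36],[0,0,0],1],
    [[24,0,-36],[0,0,0],1],
    [[48,0,-36],[0,0,0],1],
    [[48,0,-36],[0,0,0],1],
    [[48,0,-36],[0,0,0],1],
  ],
)

```text
clock: 21.87
tool_pos: [0.5297, 0.2912, 0.1003]
orientation: [180.0, 0.0, -5.5]
force: [-0.1, 0.1, 0.6]
opening: 0.0006
gripper_force: 0.0
```

Emit:
move_arm(
  motion=[
    [[0,0,12],[0,0,0],1],
    [[0,0,24],[0,0,0],1],
    [[0,0,29],[0,0,0],1],
    [[0,0,32],[0,0,0],1],
    [[0,0,34],[0,0,0],1],
    [[0,0,36],[0,0,0],1],
    [[0,0,36],[0,0,0],1],
    [[0,0,36],[0,0,0],1],
  ],
)

```text
clock: 22.53
tool_pos: [0.528, 0.2911, 0.0671]
orientation: [180.0, 0.0, -5.3]
force: [-9.9, -3.4, 19.6]
opening: 0.0004
gripper_force: 9.9
```

Emit:
move_arm(
  motion=[
    [[0,0,-15],[0,0,0],1],
    [[0,0,-36],[0,0,0],1],
    [[0,0,-36],[0,0,0],1],
    [[24,0,-36],[0,0,0],1],
    [[48,0,-36],[0,0,0],1],
    [[48,0,-36],[0,0,0],1],
    [[48,0,-36],[0,0,0],1],
  ],
)

```text
clock: 23.12
tool_pos: [0.5771, 0.2869, 0.1005]
orientation: [-180.0, -0.0, -5.4]
force: [-0.7, 0.4, 0.2]
opening: 0.0005
gripper_force: 0.0
```

Emit:
move_arm(
  motion=[
    [[0,0,12],[0,0,0],1],
    [[0,0,24],[0,0,0],1],
    [[0,0,29],[0,0,0],1],
    [[0,0,32],[0,0,0],1],
    [[0,0,34],[0,0,0],1],
    [[0,0,36],[0,0,0],1],
    [[0,0,36],[0,0,0],1],
    [[0,0,36],[0,0,0],1],
  ],
)

```text
clock: 23.78
tool_pos: [0.5754, 0.2868, 0.067]
orientation: [179.9, 0.0, -5.3]
force: [-10.2, -1.9, 21.6]
opening: 0.0005
gripper_force: 10.8
```

Emit:
move_arm(
  motion=[
    [[0,0,-20],[0,0,0],1],
    [[0,0,-55],[0,0,0],1],
    [[0,0,-85],[0,0,0],0.4],
    [[-16,-34,-85],[0,0,0],0.4],
    [[-32,-68,-85],[0,0,0],0.4],
    [[-48,-102,-85],[0,0,0],0.4],
    [[-48,-102,-85],[0,0,0],0.4],
    [[-48,-102,-85],[0,0,0],0.4],
    [[-48,-102,-85],[0,0,0],0.4],
  ],
)

```text
clock: 24.53
tool_pos: [0.5376, 0.3932, 0.1492]
orientation: [180.0, 0.0, -5.3]
force: [-0.9, -0.4, 0.1]
opening: 0.0415
gripper_force: 0.0
```

Run:
```python
from h import *
s=snap('wrist','w12.png');go(.5382,.3928,.0909,-5.4)
o=ctrl.get_obs();print(o['opening'])
h=cv2.cvtColor(s['color'],cv2.COLOR_BGR2HSV);m=((h[...,1]<40)&(h[...,2]>195)).astype(np.uint8)
t=snap('top')
print(find(t,'pot',(.68,-.034),.052),find(t,'pot',(.43,-.033),.064),find(t,'pot',(.551,.114),.052))
```

```text
pos [0.538  0.3926 0.1493] yaw -5.4 t 24.58 SHIFT [ 0.3 -0.3 58.4] TURN [0. 0. 0.] n 1.4
0.045860852127219374
[(array([676.2, -32.8]), array([78.6, 42.2]), 19.7, array([322.2, 140.5]))] [(array([428.7, -33. ]), array([56.5, 56.5]), 1.6, array([320., 226.]))] [(array([547.3, 112.5]), array([43.7, 40.6]), 25.8, array([270.3, 183.4]))]
```

View pics/w12.png

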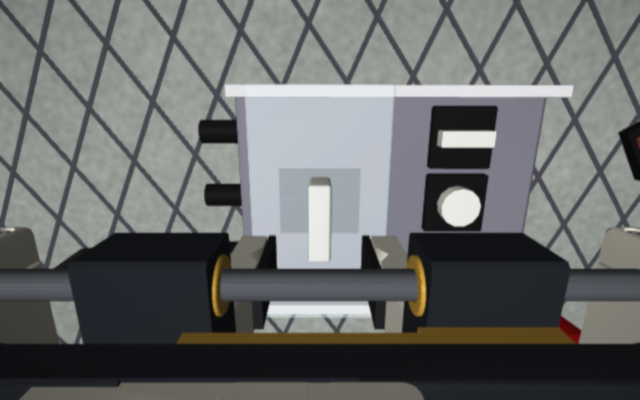

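Keys are up and uncovered at (465,139) and (460,206); the fin is at (320,215), between the fingers. Grip it and slide shut.

Emit:
move_arm(
  motion=[
    [[0,0,25],[0,0,0],0.4],
    [[0,0,48],[0,0,0],0.4],
    [[0,0,58],[0,0,0],0.4],
    [[0,0,58],[0,0,0],0.4],
    [[0,0,58],[0,0,0],0.95],
    [[0,0,58],[0,0,0],0.95],
    [[0,0,58],[0,0,0],0.95],
    [[0,0,58],[0,0,0],0.95],
    [[0,0,58],[0,0,0],0.95],
    [[0,0,58],[0,0,0],0.95],
  ],
)

```text
clock: 25.47
tool_pos: [0.5384, 0.3933, 0.0923]
orientation: [-180.0, -0.0, -5.4]
force: [-0.1, 0.1, 1.1]
opening: 0.0183
gripper_force: 0.0
```

Emit:
move_arm(
  motion=[
    [[0,0,0],[0,0,0],0.95],
    [[0,0,0],[0,0,0],0.95],
    [[0,5,0],[0,0,0],0.95],
    [[0,18,0],[0,0,0],0.95],
    [[0,34,0],[0,0,0],0.95],
    [[0,50,0],[0,0,0],0.95],
    [[0,66,0],[0,0,0],0.95],
    [[0,80,0],[0,0,0],0.95],
    [[0,92,0],[0,0,0],0.95],
    [[0,97,0],[0,0,0],0.95],
  ],
)

```text
clock: 26.3
tool_pos: [0.529, 0.2942, 0.0921]
orientation: [-180.0, -0.0, -5.4]
force: [-2.6, 2.6, 5.1]
opening: 0.0138
gripper_force: 30.0
```

Emit:
move_arm(
  motion=[
    [[0,1,0],[0,0,0],0.95],
    [[0,2,0],[0,0,0],0.95],
    [[0,3,0],[0,0,0],0.95],
    [[0,3,0],[0,0,0],0.95],
    [[0,3,0],[0,0,0],0.95],
  ],
)

```text
clock: 26.72
tool_pos: [0.5289, 0.293, 0.0921]
orientation: [-180.0, -0.0, -5.4]
force: [-3.0, 2.4, 7.1]
opening: 0.0138
gripper_force: 30.0
```

Emit:
move_arm(
  motion=[
    [[0,1,0],[0,0,0],0.95],
    [[0,2,0],[0,0,0],0.95],
    [[0,3,0],[0,0,0],0.95],
    [[0,3,0],[0,0,0],0.95],
    [[0,3,0],[0,0,0],0.95],
  ],
)

```text
clock: 27.13
tool_pos: [0.5289, 0.2928, 0.0921]
orientation: [-179.8, -0.1, -5.3]
force: [-4.8, 11.9, 3.3]
opening: 0.0136
gripper_force: 30.0
```

At the end stop (12 N, no more travel). Release and retreat.

Emit:
move_arm(
  motion=[
    [[0,-1,0],[0,0,0],0.95],
    [[0,-1,0],[0,0,0],0.5],
    [[0,-1,0],[0,0,0],0.5],
    [[0,-1,0],[0,0,0],0.5],
    [[0,-1,0],[0,0,0],0.5],
    [[0,-1,0],[0,0,0],0.5],
    [[0,-1,-30],[0,0,0],0.5],
    [[0,-1,-65],[0,0,0],0.5],
    [[0,-1,-105],[0,0,0],0.5],
    [[0,-1,-130],[0,0,0],0.5],
  ],
)

```text
clock: 27.97
tool_pos: [0.5296, 0.2917, 0.2255]
orientation: [-179.9, -0.2, -5.4]
force: [0.6, 1.5, 0.3]
opening: 0.0438
gripper_force: 0.0
```

Emit:
move_arm(
  motion=[
    [[-30,0,-10],[0,0,0],0.5],
    [[-30,0,-10],[0,0,0],0.5],
    [[-30,0,-10],[0,0,0],0.5],
    [[-30,0,-10],[0,0,0],0.5],
  ],
)

```text
clock: 28.3
tool_pos: [0.4987, 0.2941, 0.2314]
orientation: [180.0, 0.0, -5.4]
force: [1.1, -0.0, -1.4]
opening: 0.044
gripper_force: 0.0
```

Run:
```python
from h import *
s=snap('wrist','w13.png');S=snap('side')
h=cv2.cvtColor(s['color'],cv2.COLOR_BGR2HSV);m=((h[...,1]<40)&(h[...,2]>195)).astype(np.uint8)*255
for k in cv2.findContours(m,0,1)[0]:
    if cv2.contourArea(k)>60:
        r=cv2.minAreaRect(k);print(np.round(r[0]),np.round(r[1]),ray(s,[r[0]],.09).round(4)[0,:2])
a=cv2.resize(S['color'][120:340,180:500],None,fx=1.7,fy=1.7,interpolation=cv2.INTER_CUBIC)
cv2.imwrite('pics/fin.png',np.vstack([s['color'][:230,:544],a])[:600])
```

```text
[264. 151.] [174. 229.] [0.536  0.3334]
[257.  56.] [ 10. 262.] [0.6072 0.3294]
```

View pics/fin.png

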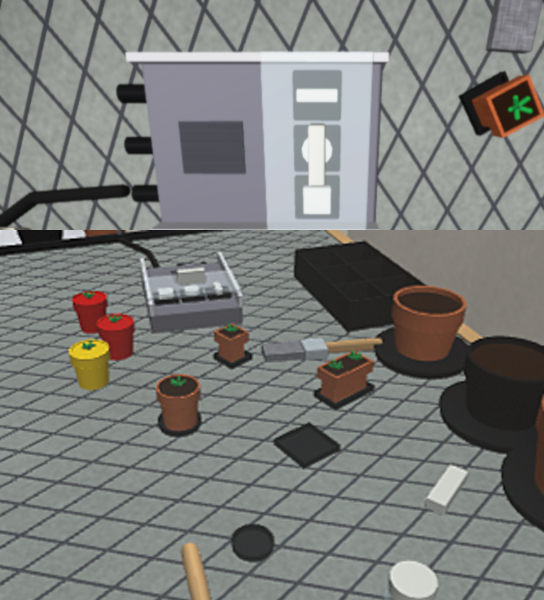

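All three pots stand in their saucers (side crop: (180,400), (232,345), (345,375)), and the cover is shut over the keys at (318,150).

```bash
python3 -c "
from h import *
print(ctrl.close_job())"
```

```text
the job is handed in; nothing more can be done
None
```

The job is handed in at about 28 s: all three pots present (large round, oblong, small square) stand in their own saucers. The keys were pressed down to their stops in the order bar, square, round, bar, and the cover was slid back shut to its end stop.

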